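# Fit the amber filter to the set lamp

### The job

Slide the amber filter (orange grip band) straight up out of the rack, lower it gently into the empty filter holder on the front of the lamp until it stands fully home on the bottom, without dropping it in, and then turn the red latch fully over its top edge to lock it in. Leave the other two filters in their slots and do not push the small white bowl or the roll of tape about.

Things in the scene. Friction and masses are not known exactly. Their poses are not given: they have to be found in the camera images.
- amber_filter: Framed glass filter, upright: 90 mm wide (own x), 10 mm thick (own y), 110 mm tall, 0.1-0.2 kg. Aluminium frame, amber pane; the top 32 mm is a solid orange grip band over the full width. Origin: centre of underside; z up. Same back to front. Starts in any of the rack's three slots.
- blue_filter: Framed glass filter, upright: 90 mm wide (own x), 10 mm thick (own y), 110 mm tall, 0.1-0.2 kg. Aluminium frame, blue pane; the top 32 mm is a solid blue grip band over the full width. Origin: centre of underside; z up. Same back to front. Stays in the rack.
- green_filter: Framed glass filter, upright: 90 mm wide (own x), 10 mm thick (own y), 110 mm tall, 0.1-0.2 kg. Aluminium frame, green pane; the top 32 mm is a solid green grip band over the full width. Origin: centre of underside; z up. Same back to front. Stays in the rack.
- rack: Fixed plywood rack, 118 mm (own x) by 184 mm (own y); origin: centre of underside. Slots at own y = -70, 0, +70 mm hold filters upright, width along rack x, undersides 10 mm and tops 120 mm above the table. Slots are 13 mm in y, 94 mm in x; their walls, only at the filters' side edges, end 65 mm above the table.
- lamp: Fixed set lamp; origin on the table 15 mm below slot_floor, same axes. Its grey body, 126 mm wide (x), stands from y = -43 to -171 mm, top 100 mm above the table. In front of it is the filter holder: two aluminium U-channels for the filter's side edges. A seated filter's top is 125 mm above the table.
- slot_floor (a point): Centre of the filter holder's floor, 15 mm above the table. x: along the slot (the filter's width), y: the way the lamp shines, z up. Slot 13 mm in y, 94 mm in x, open at the top and in the middle; upright walls to 57 mm above this floor, then a mouth flared to about 30 by 112 mm, ending 70 mm above it.
- latch (a joint): Red latch on a fixed post 66 mm along +x from slot_floor. 0 = open: arm along slot_floor's +y. Grows counter-clockwise from above to its stop at 1.571 rad: arm along slot_floor's -x, over the seated filter's top edge with 3 mm of air. Starts at 0 to 0.35; about 0.04 N m of friction; stays where left.
- latch_grip (a point): On the latch's pivot axis in its upright red grip bar, 154 mm above the table, 8 mm below the bar's top; turns with the latch. The bar, centred on the axis, is 34 mm long (own y, the way the arm points) and 12 mm thick (own x); its foot is 20 mm below this point, on the 6 mm thick arm, which is 12 mm wide and reaches 42 mm along own +y.
- dish: Small white bowl, 84 mm across, 45 mm tall, between rack and lamp. Origin under its middle. Leave alone.
- tape_roll: Pale roll of tape, 110 mm across, 48 mm tall, between rack and lamp. Origin under its middle. Leave alone.
Mind the look-alikes: they are no part of the job. Several things look just like the rack: the one meant starts farthest to the robot's left. There is more than one size of the amber_filter; the job needs the smaller.

How it is judged (in metres and radians):
On the way, in this order (a step that is already met when the one before it is completed fails the run):
1. the amber filter is drawn up clear of the rack's slot walls (z of amber_filter in the frame of rack above 0.07 m), for 0.1 s.
2. the amber filter stands home on the floor of the lamp's holder, the latch still open (x of amber_filter in the frame of slot_floor between -0.006 and 0.006 m and y of amber_filter in the frame of slot_floor between -0.006 and 0.006 m and z of amber_filter in the frame of slot_floor between -0.004 and 0.005 m and angle between amber_filter's own z axis and vertical below 0.1 rad and value of joint latch below 0.8 rad), for 0.2 s.
3. the latch is turned over the filter's top edge (x of amber_filter in the frame of slot_floor between -0.006 and 0.006 m and y of amber_filter in the frame of slot_floor between -0.006 and 0.006 m and z of amber_filter in the frame of slot_floor between -0.004 and 0.005 m and angle between amber_filter's own z axis and vertical below 0.1 rad and value of joint latch above 1.3 rad), for 0.2 s.
At the end, for the whole second after the job is handed in: The amber filter stands still and upright (within 0.1 rad) in the lamp's holder, its underside within 5 mm of the holder's floor and within 6 mm of the slot's middle; the latch is at 1.3 rad or more; the blue and green filters are within 12 mm of where they started (all of step 3 and linear speed of amber_filter below 0.02 m/s and distance of each of blue_filter, green_filter from where it was at the start of the episode below 0.012 m); the robot touches nothing.
It fails at once if the amber filter falls freely faster than 0.5 m/s (dropped by more than about 12 mm) (linear speed of amber_filter above 0.5 m/s and contact force between the fingers and amber_filter below 0.1 N).
It fails at once if the blue or green filter is moved by more than 20 mm (distance of any of blue_filter, green_filter from where it was at the start of the episode above 0.02 m).
It fails at once if the bowl or the roll of tape is moved by more than 30 mm (distance of any of dish, tape_roll from where it was at the start of the episode above 0.03 m).
It also fails if it takes over 61 s, if anything falls off the work surface, if the arm or the gripper's body presses on something with over 40 N, if the wrist force passes 120 N, or if a joint passes its speed limit or range.

### The arm

A 7-joint arm with a two-finger parallel gripper is mounted at the origin on the work surface. World frame = base frame: x ahead of the robot, y to its left, z up, the work surface at z = 0. Lengths are in mm, angles in rad, forces in N, time in s.
With the tool pointing down it reaches from about 425 to 950 mm from the base axis. Payload 16.7 kg.
Tool frame: the origin (TCP) lies between the finger pads; the fingertips stand 11 mm ahead of it and the grasp point (between the pads) lies 8 mm behind it (arm.finger_overhang is the distance from the TCP to the fingertips, in mm); z points along the fingers, y is the line along which they close (so a half turn about z gives the same grasp; the last joint's range is limited). The gripper opens to 94 mm and grips with 3 to 60 N. Pads are 16 mm wide; open, the fingers measure 119 mm over their backs; the gripper's body (75 mm by 177 mm) begins 78 mm behind the grasp point.
Start: joints at [-1.476, 0.426, 0.074, 1.606, -0.034, 1.111, -0.067], TCP at [163.601, 654.836, 216.467] pointing down, gripper open.
Joint ranges: [-2.85, 2.85], [-0.5, 2.14], [-1.23, 1.37], [0.21, 2.46], [-1.02, 4.16], [0.16, 2.05], [-2.73, 2.73]. Speed limits (rad/s): [1.89, 1.89, 2.39, 2.39, 3.01, 3.01, 3.01].

### API

Orientations are given as a 3x3 rotation matrix whose columns are the frame's x, y, z axes.
In Python, from rig import state, get_image, camera_params, job, arm gives the robot as it stands.
- The arm moves only by the tool jog_arm, never from a script. Its argument "increments" is a list of rows, each an object of numbers: "hand": the closure, from -1 (fully open) to 1 (shut), so that 0 is half open; "tx", "ty", "tz": the shift along the tool's x, y, z in cm; "turn": the turn about the tool's z in rad. In form: [{"hand": .., "tx": .., "ty": .., "tz": .., "turn": ..}, ...]. A call has exactly 5 rows; each row shifts and turns the commanded pose from where the row before left it, along the tool's axes as they then stand; what a row does not reach is not made up. A row lasts 1/10 s, in which the tool goes at most 50 mm and 8.59 degrees, less where a joint would pass 70% of its speed; a pose out of reach is approached as far as the arm can. A call with a gripper value outside its range is refused whole. The fingers move at their own pace and stop on an object; "grip_force" is the grip in N (left out, the last holds). Time passes only in rows, so rows that do not move let the fingers close, or fill a call up. It gives the time, the measured TCP pose, the force, the opening and the grip force at its end, in the units of the state.
- state(): the state, without advancing time (a new reading comes with each control period).
- get_image(name): name is "scene" or "top" or "wrist"; returns the picture (384x512x3 uint8, blue, green, red); there is no depth.
- camera_params(name): a dict with "fx", "fy", "cx", "cy" (pixels), "k1" (the pictures are not rectified: a ray, as slopes to the right and down, at radius r is drawn at 1 + k1 r^2 times it, then the intrinsics apply), "origin" and "orientation" of the camera in the world. Camera axes: x right, y up, looking along -z (the intrinsics and any distortion apply to the point x, -y, -z); pixel columns grow to the right and rows downward; lengths in mm; the calibration is good to about 2 mm. A picture is of the moment at which its call begins: read the wrist's pose just before it. camera_params takes no time and is no camera call; for the wrist camera it gives the pose at the moment of the call.
- job.close_job(): hands the job in; it is judged then, once.
The state is a dict: "time": time; "qpos": joint angles; "dq": joint speeds; "effort": joint torques, N m; "eef_pos": TCP position; "tcp_rot": TCP orientation; "ft_force": force on the tool from outside, world axes, zero at the start; "torque": the same for the moment, N m; "finger_gap": finger opening in mm; "finger_force": force on a finger pad.
Only numpy, scipy, OpenCV 4.12 (cv2) and the standard library are available. Lean on these libraries where they do the work, as an engineer would, in place of code of your own. Each camera call takes 0.05 s, during which the arm holds its last target. There are 200 camera calls.

## Working session

There is one attempt and no reset: what is moved stays moved. The work goes in short steps, Python scripts to look and compute and a tool call to move; the robot and the scene stay as the last step left them, time stands still between calls to the robot, and variables do not carry over. Pictures are saved under pics/ and viewed, at most 10 in all, crops included, and the job is handed in when it is done.

Besides the shell and the picture viewer there is one more tool, called after "Emit:" as name(argument=value, ...), one argument or row to a line, values as JSON. jog_arm: Moves the arm, as the interface text tells. Its arguments: {"type":"object","properties":{"increments":{"type":"array"},"grip_force":{"type":"number"}},"required":["increments"]}

```bash
mkdir -p pics; ls; python3 - <<'E'
from rig import state,get_image,camera_params,arm
import cv2
for n in ("scene","top"):
    p=camera_params(n);print(n,p);cv2.imwrite(f"pics/{n}0.png",get_image(n))
s=state();print(s["time"],s["eef_pos"],s["tcp_rot"],s["finger_gap"])
E
```

```text
pics
scene {'fx': 403.62204184846695, 'fy': 403.62204184846695, 'cx': 251.15607066950457, 'cy': 192.41006996388768, 'k1': 0.03520628642127001, 'origin': array([1159.85689344, -558.26423968,  834.92683535]), 'orientation': array([[ 0.66069356, -0.45318972,  0.59841716],
       [ 0.7506249 ,  0.39163654, -0.53214948],
       [ 0.00680264,  0.80077456,  0.59892723]])}
top {'fx': 489.2876410597373, 'fy': 489.2876410597373, 'cx': 258.08270408431133, 'cy': 186.5792502312004, 'k1': -0.09782395660072944, 'origin': array([ 270.22431201,   63.14811824, 1637.97280779]), 'orientation': array([[ 0.00106915,  0.99126155, -0.13190678],
       [-0.99990089,  0.00291145,  0.01377464],
       [ 0.01403831,  0.13187898,  0.99116641]])}
0.1 [163.5100261  654.51716118 215.86275863] [[-9.70184466e-01  2.42367619e-01 -1.98090185e-04]
 [ 2.42367689e-01  9.70183855e-01 -1.09171953e-03]
 [-7.24135636e-05 -1.10717999e-03 -9.99999384e-01]] 93.95051557382513
```

View pics/scene0.png

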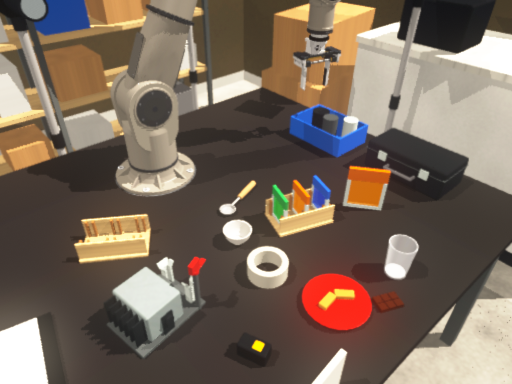

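View pics/top0.png

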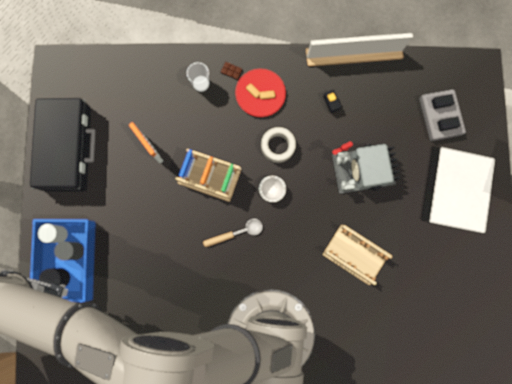

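Candidates for the amber filter are the one in the left rack (scene 300,197 / top 206,172) and the freestanding, larger look-alike (scene 367,187 / top 145,142). For the rack, the one with filters (top 208,175) is farthest left; the empty one is at top (357,254). I choose the filter in the left rack and check it in a close crop.

```bash
cat > h.py <<'E'
import numpy as np, cv2
from rig import state,get_image,camera_params
def K(p): return np.array([[p["fx"],0,p["cx"]],[0,p["fy"],p["cy"]],[0,0,1.]]),np.array([p["k1"],0,0,0,0])
def rays(p,uv):
    k,d=K(p);n=cv2.undistortPoints(np.float64(uv).reshape(-1,1,2),k,d).reshape(-1,2)
    r=np.c_[n[:,0],-n[:,1],-np.ones(len(n))]@np.array(p["orientation"]).T
    return np.array(p["origin"]),r/np.linalg.norm(r,axis=1)[:,None]
def onplane(p,uv,z):
    o,r=rays(p,uv);return o+r*((z-o[2])/r[:,2])[:,None]
def cross(pts):  # [(p,uv)..] least-squares point, residual
    A=np.zeros((3,3));b=np.zeros(3);L=[]
    for p,uv in pts:
        o,r=rays(p,[uv]);M=np.eye(3)-np.outer(r[0],r[0]);A+=M;b+=M@o;L.append((M,o))
    x=np.linalg.solve(A,b);return x,[round(float(np.linalg.norm(M@(x-o))),1) for M,o in L]
def proj(p,X):
    c=(np.atleast_2d(X)-p["origin"])@np.array(p["orientation"]);k,d=K(p)
    c=c*[1,-1,-1];return cv2.projectPoints(c.reshape(-1,1,3),np.zeros(3),np.zeros(3),k,d)[0].reshape(-1,2)
R={"orange":((7,150,110),(16,255,255)),"blue":((105,150,60),(125,255,255)),"green":((50,100,60),(85,255,255)),"red":((174,150,80),(180,255,255)),"red2":((0,180,80),(4,255,255))}
def blobs(im,c,amin=15,roi=None):
    m=cv2.inRange(cv2.cvtColor(im,cv2.COLOR_BGR2HSV),*R[c])
    if c=="red": m|=cv2.inRange(cv2.cvtColor(im,cv2.COLOR_BGR2HSV),*R["red2"])
    if roi: 
        q=m*0;x0,y0,x1,y1=roi;q[y0:y1,x0:x1]=m[y0:y1,x0:x1];m=q
    cs=cv2.findContours(m,cv2.RETR_EXTERNAL,cv2.CHAIN_APPROX_NONE)[0]
    return sorted([c for c in cs if cv2.contourArea(c)>=amin],key=cv2.contourArea,reverse=True)
E
python3 - <<'E'
from h import *
s=cv2.imread("pics/scene0.png");t=cv2.imread("pics/top0.png")
a=[cv2.resize(x,(400,300),interpolation=cv2.INTER_CUBIC) for x in (s[160:250,250:370],t[135:216,130:238],s[245:350,95:235],t[130:205,310:410])]
cv2.imwrite("pics/crop1.png",np.vstack([np.hstack(a[:2]),np.hstack(a[2:])]))
for n,im in(("scene",s),("top",t)):
    p=camera_params(n)
    for c in("orange","blue","green","red"):
        for b in blobs(im,c)[:4]:
            print(n,c,cv2.contourArea(b),np.round(cv2.minAreaRect(b)[0]),cv2.boundingRect(b),np.round(onplane(p,[cv2.minAreaRect(b)[0]],115)[0]))
E
```

```text
scene orange 1226.0 [291.  43.] (273, 13, 36, 60) [-506. 1221.  115.]
scene orange 1140.0 [368. 186.] (347, 165, 44, 41) [647. 373. 115.]
scene orange 742.0 [124.  12.] (101, 0, 46, 24) [-1787.   821.   115.]
scene orange 413.0 [ 27. 155.] (6, 145, 42, 25) [-208. -347.  115.]
scene blue 1656.0 [327. 130.] (290, 105, 78, 52) [333. 555. 115.]
scene blue 1300.5 [60. 15.] (34, 0, 55, 35) [-1958.   434.   115.]
scene blue 313.0 [322. 190.] (313, 175, 18, 31) [570. 249. 115.]
scene green 297.0 [280. 201.] (272, 184, 16, 35) [525. 118. 115.]
scene red 3040.0 [336. 301.] (302, 273, 79, 58) [861. -41. 115.]
scene red 184.0 [195. 265.] (188, 257, 18, 18) [ 571. -212.  115.]
top orange 129.5 [142. 139.] (130, 123, 25, 33) [624. 414. 115.]
top orange 98.5 [207. 170.] (200, 157, 12, 27) [524. 204. 115.]
top blue 3691.5 [ 62. 260.] (31, 221, 64, 81) [239. 652. 115.]
top blue 77.0 [186. 164.] (178, 151, 14, 25) [545. 270. 115.]
top green 60.0 [227. 178.] (222, 165, 11, 27) [500. 139. 115.]
top red 28.5 [344. 147.] (337, 143, 15, 8) [ 600. -233.  115.]
```

View pics/crop1.png

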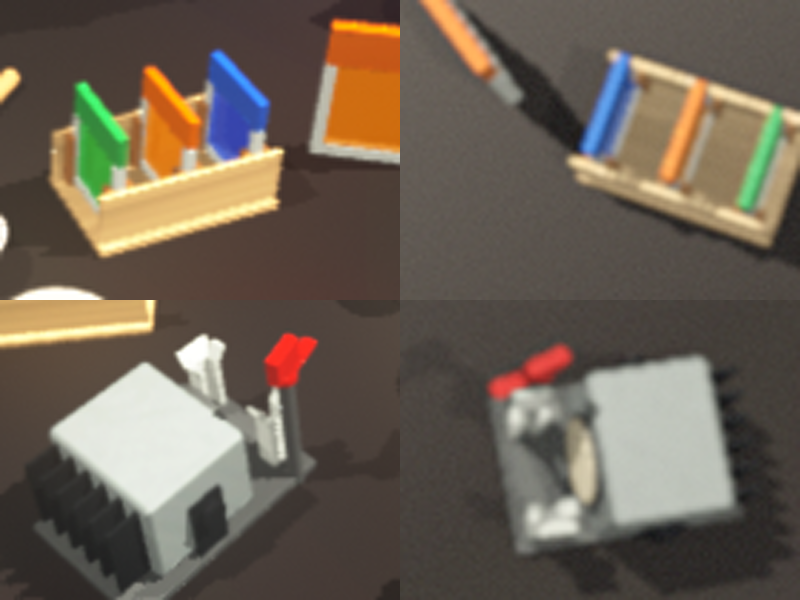

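The crop shows the amber filter in the middle slot of the left rack, with blue to its left and green to its right. The freestanding orange one is visibly bigger, so it is the decoy. The red latch is at the lamp's front-left corner, nearly open. I'll move above the rack.

Emit:
jog_arm(
  increments=[
    {"hand":-1,"tx":-3,"ty":-2.3,"tz":-1.5,"turn":0},
    {"hand":-1,"tx":-3,"ty":-2.3,"tz":-1.5,"turn":0},
    {"hand":-1,"tx":-3,"ty":-2.3,"tz":-1.5,"turn":0},
    {"hand":-1,"tx":-3,"ty":-2.3,"tz":-1.5,"turn":0},
    {"hand":-1,"tx":-3,"ty":-2.3,"tz":-1.5,"turn":0},
  ],
)

```text
time: 0.6
eef_pos: [282.0, 505.4, 291.8]
tcp_rot: [[-0.97, 0.242, -0.0], [0.242, 0.97, -0.0], [0.0, -0.001, -1.0]]
ft_force: [-0.1, 0.8, 0.9]
finger_gap: 94.1
finger_force: 0.0
```

Emit:
jog_arm(
  increments=[
    {"hand":-1,"tx":-3,"ty":-2.3,"tz":0,"turn":0},
    {"hand":-1,"tx":-3,"ty":-2.3,"tz":0,"turn":0},
    {"hand":-1,"tx":-3,"ty":-2.3,"tz":0,"turn":0},
    {"hand":-1,"tx":-3,"ty":-2.3,"tz":0,"turn":0},
    {"hand":-1,"tx":-3,"ty":-2.3,"tz":0,"turn":0},
  ],
)

```text
time: 1.1
eef_pos: [399.6, 357.5, 291.4]
tcp_rot: [[-0.97, 0.242, -0.0], [0.242, 0.97, -0.0], [0.0, -0.0, -1.0]]
ft_force: [0.8, 1.3, -0.1]
finger_gap: 93.8
finger_force: 0.0
```

Emit:
jog_arm(
  increments=[
    {"hand":-0.3,"tx":-3,"ty":-2.3,"tz":0,"turn":0},
    {"hand":-0.3,"tx":-3,"ty":-2.3,"tz":0,"turn":0},
    {"hand":-0.3,"tx":-3,"ty":-2.3,"tz":0,"turn":0},
    {"hand":-0.3,"tx":0,"ty":0,"tz":0,"turn":0},
    {"hand":-0.3,"tx":0,"ty":0,"tz":0,"turn":0},
  ],
)

```text
time: 1.6
eef_pos: [469.6, 269.7, 291.3]
tcp_rot: [[-0.97, 0.244, -0.0], [0.244, 0.97, -0.0], [0.0, -0.0, -1.0]]
ft_force: [-0.2, -0.2, -0.2]
finger_gap: 62.0
finger_force: 0.0
```

```bash
python3 - <<'E'
from h import *
p=camera_params("wrist");im=get_image("wrist");cv2.imwrite("pics/w1.png",im)
print(p)
for c in("orange","blue","green"):
    for b in blobs(im,c,40)[:3]:
        r=cv2.minAreaRect(b);print(c,cv2.contourArea(b),np.round(cv2.boxPoints(r)).tolist(),np.round(onplane(p,[r[0]],120)[0]))
E
```

```text
{'fx': 338.5062848313028, 'fy': 338.5062848313028, 'cx': 256.37845658399624, 'cy': 197.20720041250405, 'k1': -0.015981355470698073, 'origin': array([393.93009506, 288.65734919, 458.80801546]), 'orientation': array([[ 2.43545048e-01, -9.33303256e-01, -2.63876565e-01],
       [ 9.69889213e-01,  2.34119320e-01,  6.71048299e-02],
       [-8.50554426e-04, -2.72274083e-01,  9.62219362e-01]])}
orange 1126.5 [[358.0, 254.0], [372.0, 237.0], [432.0, 285.0], [419.0, 302.0]] [605. 395. 120.]
orange 81.5 [[210.0, 190.0], [221.0, 190.0], [221.0, 205.0], [210.0, 205.0]] [477. 224. 120.]
orange 50.5 [[261.0, 240.0], [264.0, 240.0], [264.0, 261.0], [261.0, 261.0]] [547. 257. 120.]
blue 469.5 [[486.0, 0.0], [511.0, 0.0], [511.0, 22.0], [486.0, 22.0]] [370. 522. 120.]
blue 222.0 [[265.0, 285.0], [273.0, 202.0], [284.0, 203.0], [276.0, 286.0]] [543. 271. 120.]
green 1827.5 [[143.0, 192.0], [172.0, 192.0], [172.0, 276.0], [143.0, 276.0]] [501. 152. 120.]
```

View pics/w1.png

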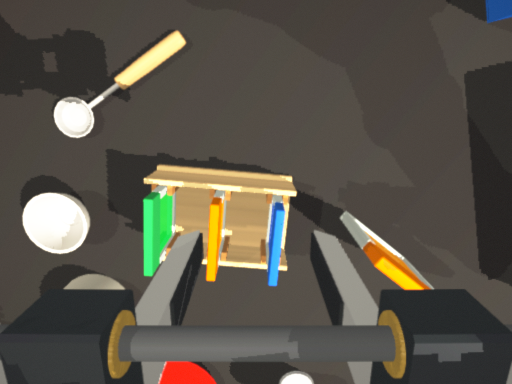

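The picture shows green (157,232), orange (214,238) and blue (275,243) standing in the rack, and the decoy at (395,265) outside it. Next I move over the amber filter for a second view.

Emit:
jog_arm(
  increments=[
    {"hand":-0.1,"tx":-2.2,"ty":-1.7,"tz":0,"turn":0.03},
    {"hand":-0.1,"tx":-2.2,"ty":-1.7,"tz":0,"turn":0.03},
    {"hand":-0.1,"tx":-2.2,"ty":-1.7,"tz":0,"turn":0.03},
    {"hand":-0.1,"tx":0,"ty":0,"tz":0,"turn":0},
    {"hand":-0.1,"tx":0,"ty":0,"tz":0,"turn":0},
  ],
)

```text
time: 2.15
eef_pos: [518.6, 204.2, 291.3]
tcp_rot: [[-0.945, 0.328, -0.001], [0.328, 0.945, -0.0], [0.001, -0.0, -1.0]]
ft_force: [-0.3, 0.3, 0.9]
finger_gap: 51.6
finger_force: 0.0
```

```bash
sed -i 's/(7,150,110),(16/(6,130,90),(20/' h.py; python3 - <<'E'
from h import *
import pickle
st=state();p=camera_params("wrist");im=get_image("wrist");cv2.imwrite("pics/w2.png",im)
pickle.dump(p,open("pics/w2.pkl","wb"));print(st["eef_pos"],st["tcp_rot"][:,1],p["origin"],p["orientation"].tolist(),st["finger_gap"])
for c in("orange","blue","green"):
    for b in blobs(im,c,60)[:2]:
        r=cv2.minAreaRect(b);print(c,cv2.contourArea(b),np.round(cv2.boxPoints(r)).tolist(),np.round(onplane(p,cv2.boxPoints(r),120)[:,:2]).tolist())
cv2.imwrite("pics/w2c.png",cv2.resize(im[130:330,130:400],(800,592),interpolation=cv2.INTER_CUBIC))
E
```

```text
[518.63104337 204.21131908 291.25060136] [ 3.27605767e-01  9.44814494e-01 -1.81740535e-04] [444.96906789 229.78508603 458.80612966] [[0.3271579120400263, -0.9093666286096047, -0.25694364238254586], [0.9449693562862697, 0.3146057866908506, 0.08975586142721786], [-0.0007850283570465658, -0.27216820856196666, 0.962249369954923]] 51.589345419021484
orange 916.0 [[415.0, 183.0], [428.0, 166.0], [521.0, 233.0], [509.0, 249.0]] [[575.0, 358.0], [561.0, 374.0], [667.0, 455.0], [682.0, 440.0]]
orange 710.0 [[359.0, 310.0], [379.0, 309.0], [385.0, 377.0], [364.0, 378.0]] [[702.0, 266.0], [708.0, 288.0], [804.0, 272.0], [798.0, 248.0]]
blue 1060.5 [[307.0, 226.0], [313.0, 140.0], [336.0, 142.0], [330.0, 228.0]] [[583.0, 239.0], [498.0, 271.0], [507.0, 292.0], [593.0, 261.0]]
green 1516.0 [[185.0, 141.0], [207.0, 140.0], [210.0, 227.0], [188.0, 227.0]] [[457.0, 150.0], [464.0, 171.0], [550.0, 141.0], [543.0, 118.0]]
```

View pics/w2c.png

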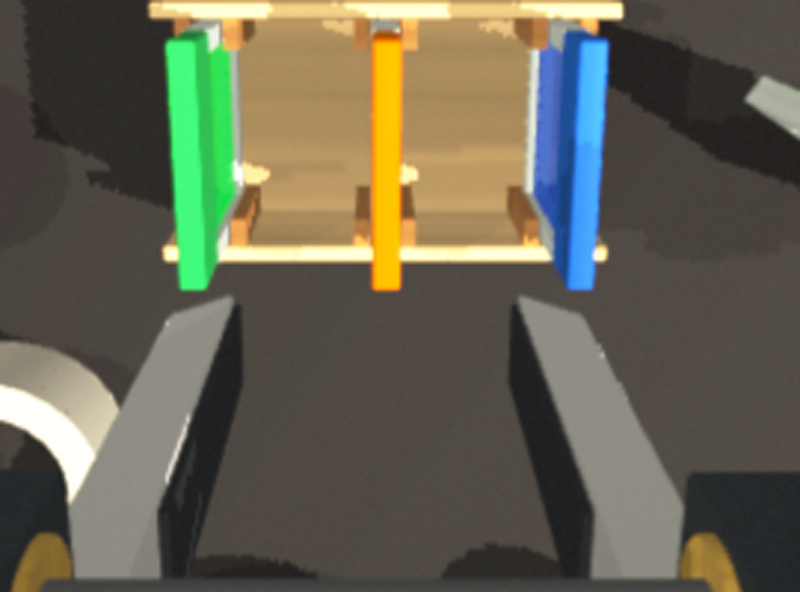

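The amber top face is edge-on, centred at column ≈260.6 from row ≈143 to 227.5 and parallel to the tool x axis. I now measure its height from the two wrist views.

```bash
python3 - <<'E'
from h import *
import pickle
p2=pickle.load(open("pics/w2.pkl","rb"));i2=cv2.imread("pics/w2.png");i1=cv2.imread("pics/w1.png")
p1=dict(p2,origin=np.array([393.93009506,288.65734919,458.80801546]),orientation=np.array([[2.43545048e-01,-9.33303256e-01,-2.63876565e-01],[9.69889213e-01,2.34119320e-01,6.71048299e-02],[-8.50554426e-04,-2.72274083e-01,9.62219362e-01]]))
def o(im,roi):
    h=cv2.cvtColor(im,cv2.COLOR_BGR2HSV);m=cv2.inRange(h,(9,140,150),(24,255,255))
    x0,y0,x1,y1=roi;m=m[y0:y1,x0:x1];n,l,s,c=cv2.connectedComponentsWithStats(m)
    k=1+np.argmax(s[1:,4]);ys,xs=np.where(l==k);xs+=x0;ys+=y0
    f=lambda y:(xs[ys==y].min(),xs[ys==y].max());return ys.min(),ys.max(),f(ys.min()+2),f(ys.max()-2),f((ys.min()+ys.max())//2)
print(o(i1,(195,180,235,300)),o(i2,(245,135,275,240)))
g2=o(i2,(245,135,275,240));g1=o(i1,(195,180,235,300))
f2=[np.mean(g2[3])+.0,g2[1]+.5];n2=[np.mean(g2[2]),g2[0]-.5]
print("far width px",g2[3],"plane120",onplane(p2,[n2,f2],120).round(1).tolist())
# far outer corners left/right
for a in(0,1):
    print(cross([(p1,[g1[3][a]+(a-.5),g1[1]+.5]),(p2,[g2[3][a]+(a-.5),g2[1]+.5])]))
    # green/blue etc
t=camera_params("top")
print(cross([(t,(207,170)),(p2,(np.array(n2)+f2)/2)]))
E
```

```text
(np.int64(189), np.int64(281), (np.int64(210), np.int64(214)), (np.int64(206), np.int64(215)), (np.int64(208), np.int64(220))) (np.int64(136), np.int64(227), (np.int64(249), np.int64(270)), (np.int64(255), np.int64(265)), (np.int64(255), np.int64(265)))
far width px (np.int64(255), np.int64(265)) plane120 [[476.5, 221.9, 120.0], [568.5, 190.8, 120.0]]
(array([566.19845295, 186.1375885 , 122.65263136]), [0.8, 0.8])
(array([570.47828632, 196.60963019, 120.35793692]), [0.3, 0.3])
(array([528.53901705, 205.1754866 ,  89.32723055]), [1.0, 1.0])
```

Emit:
jog_arm(
  increments=[
    {"hand":-0.1,"tx":-0.6,"ty":0.4,"tz":0,"turn":0},
    {"hand":-0.1,"tx":0,"ty":0,"tz":4,"turn":0},
    {"hand":-0.1,"tx":0,"ty":0,"tz":4,"turn":0},
    {"hand":-0.1,"tx":0,"ty":0,"tz":4,"turn":0},
    {"hand":-0.1,"tx":0,"ty":0,"tz":2,"turn":0},
  ],
)

```text
time: 2.7
eef_pos: [524.6, 205.7, 148.3]
tcp_rot: [[-0.945, 0.327, -0.003], [0.327, 0.945, -0.002], [0.002, -0.002, -1.0]]
ft_force: [0.1, 0.5, 0.4]
finger_gap: 51.6
finger_force: 0.0
```

Emit:
jog_arm(
  increments=[
    {"hand":-0.1,"tx":0,"ty":0,"tz":2,"turn":0},
    {"hand":-0.1,"tx":0,"ty":0,"tz":2,"turn":0},
    {"hand":-0.1,"tx":0,"ty":0,"tz":1.3,"turn":0},
    {"hand":-0.1,"tx":0,"ty":0,"tz":0,"turn":0},
    {"hand":-0.1,"tx":0,"ty":0,"tz":0,"turn":0},
  ],
)

```text
time: 3.2
eef_pos: [526.3, 205.4, 98.8]
tcp_rot: [[-0.945, 0.328, 0.0], [0.328, 0.945, -0.0], [-0.0, -0.0, -1.0]]
ft_force: [0.0, -0.4, 0.3]
finger_gap: 51.8
finger_force: 0.0
```

Emit:
jog_arm(
  increments=[
    {"hand":0.3,"tx":0,"ty":0,"tz":0,"turn":0},
    {"hand":0.5,"tx":0,"ty":0,"tz":0,"turn":0},
    {"hand":0.6,"tx":0,"ty":0,"tz":0,"turn":0},
    {"hand":0.6,"tx":0,"ty":0,"tz":0,"turn":0},
    {"hand":0.6,"tx":0,"ty":0,"tz":0,"turn":0},
  ],
  grip_force=20,
)

```text
time: 3.7
eef_pos: [526.2, 205.1, 98.7]
tcp_rot: [[-0.944, 0.329, 0.0], [0.329, 0.944, 0.0], [-0.0, 0.0, -1.0]]
ft_force: [-0.8, 0.4, -0.2]
finger_gap: 19.7
finger_force: 0.0
```

```bash
python3 - <<'E'
from h import *
s=state();print(s["eef_pos"],s["finger_gap"],s["ft_force"])
cv2.imwrite("pics/w3.png",get_image("wrist"))
E
```

```text
[526.18417472 205.08088473  98.66010556] 19.726794008271778 [-0.76413267  0.42474561 -0.2274072 ]
```

View pics/w3.png

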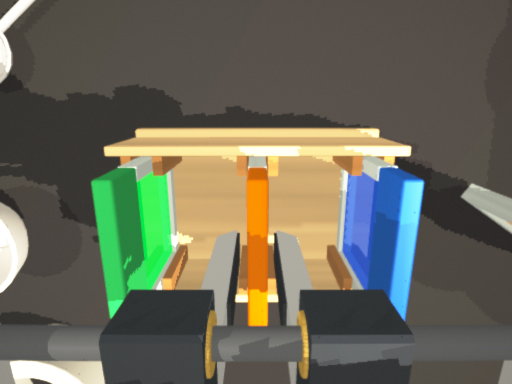

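The filter stands exactly midway between the fingers (column 258). I'll close on it, then lift.

Emit:
jog_arm(
  increments=[
    {"hand":1,"tx":0,"ty":0,"tz":0,"turn":0},
    {"hand":1,"tx":0,"ty":0,"tz":0,"turn":0},
    {"hand":1,"tx":0,"ty":0,"tz":0,"turn":0},
    {"hand":1,"tx":0,"ty":0,"tz":0,"turn":0},
    {"hand":1,"tx":0,"ty":0,"tz":-0.5,"turn":0},
  ],
  grip_force=25,
)

```text
time: 4.25
eef_pos: [525.7, 204.8, 103.1]
tcp_rot: [[-0.944, 0.329, -0.001], [0.329, 0.944, -0.001], [0.001, -0.001, -1.0]]
ft_force: [0.2, 0.2, -1.3]
finger_gap: 9.7
finger_force: 25.0
```

Emit:
jog_arm(
  increments=[
    {"hand":1,"tx":0,"ty":0,"tz":-1,"turn":0},
    {"hand":1,"tx":0,"ty":0,"tz":-1,"turn":0},
    {"hand":1,"tx":0,"ty":0,"tz":-1,"turn":0},
    {"hand":1,"tx":0,"ty":0,"tz":-1.5,"turn":0},
    {"hand":1,"tx":0,"ty":0,"tz":-2,"turn":0},
  ],
)

```text
time: 4.75
eef_pos: [525.9, 204.9, 169.4]
tcp_rot: [[-0.944, 0.329, -0.0], [0.329, 0.944, -0.0], [0.0, -0.0, -1.0]]
ft_force: [-0.0, 0.1, -0.2]
finger_gap: 9.9
finger_force: 25.0
```

Emit:
jog_arm(
  increments=[
    {"hand":1,"tx":0,"ty":0,"tz":-3,"turn":0},
    {"hand":1,"tx":0,"ty":0,"tz":-3,"turn":0},
    {"hand":1,"tx":0,"ty":0,"tz":-3,"turn":0},
    {"hand":1,"tx":0,"ty":0,"tz":0,"turn":0},
    {"hand":1,"tx":0,"ty":0,"tz":0,"turn":0},
  ],
)

```text
time: 5.25
eef_pos: [526.2, 205.1, 259.3]
tcp_rot: [[-0.944, 0.329, 0.001], [0.329, 0.944, 0.001], [-0.001, 0.001, -1.0]]
ft_force: [-1.1, -0.2, -2.1]
finger_gap: 9.8
finger_force: 25.0
```

```bash
python3 - <<'E'
from h import *
s=state();t=camera_params("top");p=camera_params("wrist");w=get_image("wrist")
cv2.imwrite("pics/w4.png",w);print(s["eef_pos"],s["qpos"],s["finger_gap"],s["ft_force"])
i=get_image("top");cv2.imwrite("pics/t4.png",i)
# near top edge of the held band in the wrist view
h=cv2.cvtColor(w,cv2.COLOR_BGR2HSV);m=cv2.inRange(h,(6,150,100),(20,255,255))[:,240:275]
ys,xs=np.where(m);y=np.arange(384)
print([(k,(m[k]>0).sum(),w[k,258].tolist()) for k in range(130,200,4)])
# red latch / holder
for im,n in((i,"top"),(get_image("scene"),"scene")):
    q=camera_params(n)
    for b in blobs(im,"red",10): 
        r=cv2.minAreaRect(b);print(n,r,onplane(q,[r[0]],155)[0].round())
# lamp body (grey) contour in top
h=cv2.cvtColor(i,cv2.COLOR_BGR2HSV);m=cv2.inRange(h,(0,0,110),(180,70,200))*0+cv2.inRange(h,(0,0,125),(180,60,220))
m[:, :350]=0;m[:,410:]=0;m[:130]=0;m[205:]=0
m=cv2.morphologyEx(m,cv2.MORPH_OPEN,np.ones((9,9)))
c=max(cv2.findContours(m,0,2)[0],key=cv2.contourArea);r=cv2.minAreaRect(c);B=cv2.boxPoints(r)
print(r,onplane(t,B,100).round(1).tolist())
cv2.imwrite("pics/t4c.png",cv2.resize(i[130:206,310:410],(800,600),interpolation=cv2.INTER_CUBIC))
E
```

```text
[526.22249571 205.14411337 259.31295867] [-0.83548748  0.2143837   0.41248838  1.82671985 -0.09552738  1.11827543
  0.84632181] 9.793083900829151 [-1.10272681 -0.19249195 -2.0506435 ]
[(130, np.int64(0), [212, 254, 255]), (134, np.int64(12), [96, 146, 180]), (138, np.int64(13), [93, 141, 171]), (142, np.int64(12), [113, 174, 213]), (146, np.int64(0), [114, 174, 213]), (150, np.int64(0), [138, 152, 148]), (154, np.int64(0), [137, 151, 148]), (158, np.int64(0), [137, 151, 147]), (162, np.int64(0), [137, 152, 147]), (166, np.int64(0), [135, 153, 160]), (170, np.int64(18), [1, 77, 158]), (174, np.int64(20), [9, 78, 159]), (178, np.int64(21), [5, 77, 160]), (182, np.int64(22), [0, 111, 227]), (186, np.int64(22), [0, 115, 230]), (190, np.int64(22), [0, 114, 230]), (194, np.int64(23), [0, 115, 230]), (198, np.int64(22), [0, 114, 230])]
top ((256.3684997558594, 98.49655151367188), (47.235294342041016, 32.647056579589844), 28.07248878479004) [747.  48. 155.]
top ((256.01995849609375, 80.13999938964844), (18.667619705200195, 12.162237167358398), 81.8698959350586) [807.  49. 155.]
top ((342.2000427246094, 148.40000915527344), (4.472135543823242, 19.677398681640625), 63.43495178222656) [ 588. -219.  155.]
top ((281.4807434082031, 96.59614562988281), (6.275716304779053, 24.514516830444336), 11.309932708740234) [754. -31. 155.]
scene ((336.558837890625, 301.23529052734375), (66.70088958740234, 61.70170211791992), 54.162349700927734) [877. -69. 155.]
scene ((195.082763671875, 265.1815185546875), (12.609772682189941, 20.351215362548828), 28.610462188720703) [ 604. -231.  155.]
((370.56756591796875, 165.40541076660156), (38.798160552978516, 38.798160552978516), 80.53767395019531) [[596.5, -248.9, 100.0], [618.6, -375.1, 100.0], [493.1, -391.3, 100.0], [472.1, -266.4, 100.0]]
```

Emit:
jog_arm(
  increments=[
    {"hand":1,"tx":-0.6,"ty":-1.5,"tz":-0.4,"turn":0},
    {"hand":1,"tx":-1.1,"ty":-3,"tz":-0.4,"turn":0},
    {"hand":1,"tx":-1.1,"ty":-3,"tz":-0.4,"turn":0},
    {"hand":1,"tx":-1.1,"ty":-3,"tz":-0.4,"turn":0},
    {"hand":1,"tx":-1.1,"ty":-3,"tz":-0.4,"turn":0},
  ],
)

```text
time: 5.9
eef_pos: [528.5, 58.7, 278.3]
tcp_rot: [[-0.944, 0.329, -0.001], [0.329, 0.944, -0.0], [0.001, -0.001, -1.0]]
ft_force: [-0.4, -0.1, -1.1]
finger_gap: 9.7
finger_force: 25.0
```

Emit:
jog_arm(
  increments=[
    {"hand":1,"tx":-1.1,"ty":-3,"tz":-0.4,"turn":0},
    {"hand":1,"tx":-1.1,"ty":-3,"tz":-0.4,"turn":0},
    {"hand":1,"tx":-1.1,"ty":-3,"tz":-0.4,"turn":0},
    {"hand":1,"tx":-1.1,"ty":-3,"tz":-0.4,"turn":0},
    {"hand":1,"tx":-1.1,"ty":-3,"tz":-0.4,"turn":0},
  ],
)

```text
time: 6.4
eef_pos: [530.8, -100.9, 298.4]
tcp_rot: [[-0.944, 0.329, -0.001], [0.329, 0.944, -0.0], [0.001, -0.0, -1.0]]
ft_force: [0.5, 0.4, -0.2]
finger_gap: 9.6
finger_force: 25.0
```

Emit:
jog_arm(
  increments=[
    {"hand":1,"tx":-0.5,"ty":-1.5,"tz":0,"turn":-0.1},
    {"hand":1,"tx":0,"ty":0,"tz":0,"turn":-0.14},
    {"hand":1,"tx":0,"ty":0,"tz":0,"turn":-0.14},
    {"hand":1,"tx":0,"ty":0,"tz":0,"turn":-0.13},
    {"hand":1,"tx":0,"ty":0,"tz":0,"turn":0},
  ],
)

```text
time: 6.9
eef_pos: [530.8, -115.4, 298.2]
tcp_rot: [[-0.984, -0.176, -0.001], [-0.176, 0.984, -0.0], [0.001, -0.0, -1.0]]
ft_force: [-0.2, 0.2, -0.9]
finger_gap: 10.1
finger_force: 25.0
```

```bash
cat > shot.py <<'E'
from h import *
import pickle,sys
s=state();p=camera_params("wrist");w=get_image("wrist");n=sys.argv[1]
cv2.imwrite(f"pics/{n}.png",w);pickle.dump((s,p),open(f"pics/{n}.pkl","wb"))
print(s["time"],s["eef_pos"].round(1),s["tcp_rot"][:,1].round(4),s["qpos"].round(2),s["finger_gap"].round(1),s["ft_force"].round(1))
E
python3 shot.py w5
```

```text
Traceback (most recent call last):
  File "shot.py", line 5, in <module>
    print(s["time"],s["eef_pos"].round(1),s["tcp_rot"][:,1].round(4),s["qpos"].round(2),s["finger_gap"].round(1),s["ft_force"].round(1))
                                                                                        ^^^^^^^^^^^^^^^^^^^^^
AttributeError: 'float' object has no attribute 'round'
```

View pics/w5.png

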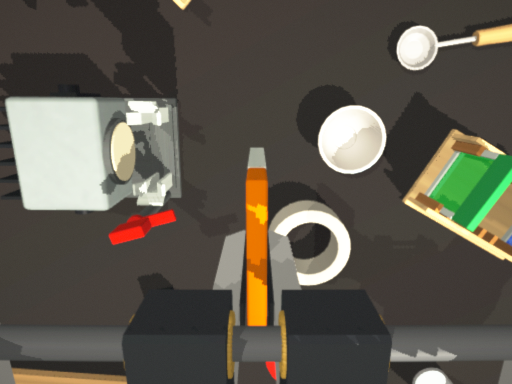

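The lamp is upper left, with its body at (8–120, 97–210), square to the image. The white holder channels are at (150,112) and (152,188), and the red latch's bar is at (128,230) with its arm tip at (174,214). I take a second view from the far side.

Emit:
jog_arm(
  increments=[
    {"hand":1,"tx":0,"ty":-2.5,"tz":0,"turn":0},
    {"hand":1,"tx":0,"ty":-5,"tz":0,"turn":0},
    {"hand":1,"tx":0,"ty":-5,"tz":0,"turn":0},
    {"hand":1,"tx":0,"ty":-5,"tz":0,"turn":0},
    {"hand":1,"tx":0,"ty":-2.5,"tz":0,"turn":0},
  ],
)

```text
time: 7.45
eef_pos: [565.3, -316.0, 298.2]
tcp_rot: [[-0.986, -0.166, -0.001], [-0.166, 0.986, -0.002], [0.001, -0.002, -1.0]]
ft_force: [-0.3, 0.8, -1.3]
finger_gap: 10.3
finger_force: 25.0
```

Emit:
jog_arm(
  increments=[
    {"hand":1,"tx":0,"ty":0,"tz":0,"turn":0},
    {"hand":1,"tx":0,"ty":0,"tz":0,"turn":0},
    {"hand":1,"tx":0,"ty":0,"tz":0,"turn":0},
    {"hand":1,"tx":0,"ty":0,"tz":0,"turn":0},
    {"hand":1,"tx":0,"ty":0,"tz":0,"turn":0},
  ],
)

```text
time: 7.95
eef_pos: [566.5, -310.4, 298.7]
tcp_rot: [[-0.985, -0.175, 0.0], [-0.175, 0.985, 0.0], [-0.0, 0.0, -1.0]]
ft_force: [-0.5, 0.3, -0.5]
finger_gap: 10.2
finger_force: 25.0
```

```bash
sed -i 's/s\["finger_gap"\].round(1)/s["finger_gap"]/' shot.py; python3 shot.py w6; python3 - <<'E'
from h import *
a=cv2.imread("pics/w5.png")[90:250,90:200];b=cv2.imread("pics/w6.png")
cv2.imwrite("pics/ab.png",np.hstack([cv2.resize(a,(400,582),interpolation=cv2.INTER_CUBIC),cv2.resize(b[90:250,270:380],(400,582),interpolation=cv2.INTER_CUBIC)]))
E
```

```text
7.95 [ 566.5 -310.4  298.7] [-1.750e-01  9.846e-01  2.000e-04] [-0.08  0.37  0.66  1.6  -0.23  1.25  2.36] 10.152565301968615 [-0.5  0.3 -0.5]
```

View pics/ab.png

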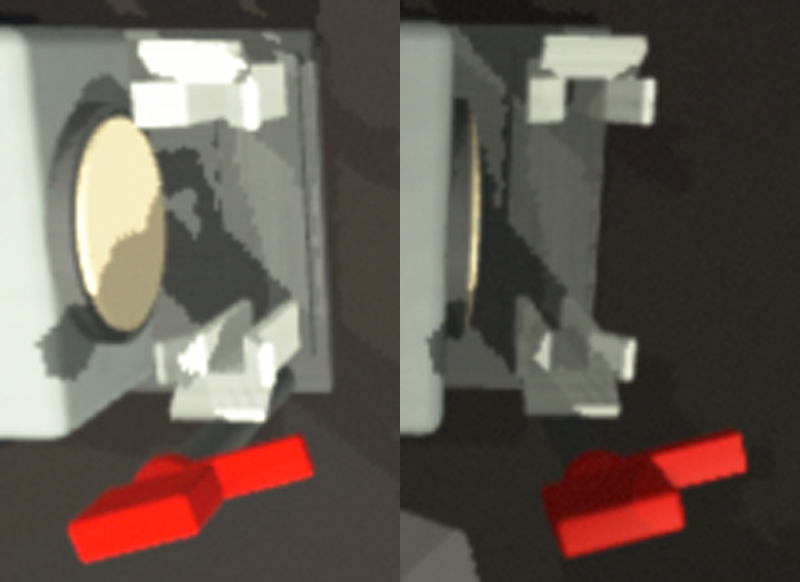

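A is at left, B at right (crop scale 3.636). The holder's end-flare lips run (137,42)–(240,42) and (172,415)–(265,420) in A, and (546,37)–(648,40) and (525,413)–(620,413) in B. The latch bar's top face is (68,525),(85,563),(200,537),(182,497) in A and (557,518),(568,557),(685,525),(670,488) in B. I triangulate these points.

```bash
python3 - <<'E'
from h import *
import pickle
(s5,p5),(s6,p6)=[pickle.load(open(f"pics/{n}.pkl","rb")) for n in("w5","w6")]
f=400/110
A=lambda c:(90+(c[0]+.5)/f-.5,90+(c[1]+.5)/f-.5); B=lambda c:(270+(c[0]-400+.5)/f-.5,90+(c[1]+.5)/f-.5)
def tri(L,n):
    P=[]
    for a,b in L:
        x,r=cross([(p5,A(a)),(p6,B(b))]);P.append(x);print(n,x.round(1),r)
    P=np.array(P);print(n,"mean",P.mean(0).round(1));return P
H=tri([((137,42),(546,37)),((240,42),(648,40)),((172,415),(525,413)),((265,420),(620,413))],"holder")
L=tri([((68,525),(557,518)),((85,563),(568,557)),((200,537),(685,525)),((182,497),(670,488))],"bar")
x=(H[2]+H[3]-H[0]-H[1])[:2];print("slot x deg",np.degrees(np.arctan2(x[1],x[0])),"len",np.linalg.norm(x)/2)
b=(L[2]+L[3]-L[0]-L[1])[:2];print("bar dir deg",np.degrees(np.arctan2(b[1],b[0])))
# single-view planes
for n,p,F,k in(("A",p5,A,0),("B",p6,B,1)):
    pass
# lamp body corners, view A: box of light grey
w=cv2.imread("pics/w5.png");h=cv2.cvtColor(w,cv2.COLOR_BGR2HSV);m=cv2.inRange(h,(0,0,150),(180,40,235));m[:, 118:]=0;m[:90]=0;m[215:]=0
m=cv2.morphologyEx(m,cv2.MORPH_OPEN,np.ones((7,7)))
c=max(cv2.findContours(m,0,2)[0],key=cv2.contourArea);r=cv2.minAreaRect(c);print(r,onplane(p5,cv2.boxPoints(r),100)[:,:2].round(1).tolist())
# held filter: near top corner row in each wrist image, in tool frame
for s,p,n in((s5,p5,"w5"),(s6,p6,"w6")):
    w=cv2.imread(f"pics/{n}.png");h=cv2.cvtColor(w,cv2.COLOR_BGR2HSV)
    col=w[150:200,258,2].astype(int);print(n,col.tolist())
    z=s["eef_pos"][2]+21.3
    for v in(178,180,182):
        row=[u for u in range(235,285) if 5<h[v+6,u,0]<22 and h[v+6,u,1]>150];u=(min(row)+max(row))/2
        P=onplane(p,[(u,v)],z)[0];print(v,min(row),max(row),(s["tcp_rot"].T@(P-s["eef_pos"])).round(1))
E
```

```text
holder [ 477.8 -268.2   84.8] [0.0, 0.0]
holder [ 472.9 -237.9   84.2] [0.3, 0.3]
holder [ 593.8 -249.    82.2] [0.3, 0.3]
holder [ 588.8 -218.6   83.5] [0.5, 0.5]
holder mean [ 533.3 -243.4   83.7]
bar [ 600.3 -249.7  160.4] [0.4, 0.4]
bar [ 610.4 -244.4  160.7] [0.2, 0.2]
bar [ 597.3 -214.9  159.3] [1.0, 1.0]
bar [ 587.8 -221.1  157.7] [0.6, 0.6]
bar mean [ 598.9 -232.5  159.5]
slot x deg 9.422769554375664 len 117.58165955919749
bar dir deg 113.81864151411803
((55.030479431152344, 130.77438354492188), (75.31430053710938, 92.43119049072266), 83.6598129272461) [[496.2, -390.0], [469.4, -294.9], [546.6, -281.7], [576.0, -382.3]]
w5 [168, 169, 169, 168, 169, 168, 168, 167, 166, 167, 168, 167, 168, 167, 167, 168, 178, 193, 182, 181, 179, 180, 179, 178, 180, 180, 181, 181, 182, 191, 219, 233, 235, 235, 235, 236, 235, 235, 236, 235, 235, 235, 236, 236, 235, 235, 235, 235, 236, 235]
178 245 267 [ 45.7  -1.  -21.3]
180 246 267 [ 44.8  -0.8 -21.3]
182 246 267 [ 43.9  -0.8 -21.3]
w6 [106, 106, 107, 107, 105, 105, 106, 106, 104, 106, 106, 106, 106, 106, 105, 106, 113, 122, 115, 114, 114, 113, 114, 114, 114, 114, 114, 116, 115, 122, 141, 156, 158, 158, 159, 159, 158, 158, 158, 158, 159, 158, 159, 159, 158, 158, 158, 159, 159, 158]
178 246 266 [ 45.7  -1.  -21.3]
180 246 266 [ 44.8  -1.  -21.3]
182 246 266 [ 43.9  -1.  -21.3]
```

Emit:
jog_arm(
  increments=[
    {"hand":1,"tx":0.7,"ty":2.4,"tz":0,"turn":0.01},
    {"hand":1,"tx":0.7,"ty":2.4,"tz":0,"turn":0},
    {"hand":1,"tx":0.7,"ty":2.5,"tz":0,"turn":0},
    {"hand":1,"tx":0,"ty":0,"tz":0,"turn":0},
    {"hand":1,"tx":0,"ty":0,"tz":2,"turn":0},
  ],
)

```text
time: 8.5
eef_pos: [534.7, -242.7, 280.7]
tcp_rot: [[-0.986, -0.166, 0.005], [-0.166, 0.986, -0.0], [-0.005, -0.001, -1.0]]
ft_force: [0.2, -1.1, -1.3]
finger_gap: 9.7
finger_force: 25.0
```

Emit:
jog_arm(
  increments=[
    {"hand":1,"tx":0,"ty":0,"tz":3,"turn":0},
    {"hand":1,"tx":0,"ty":0,"tz":3,"turn":0},
    {"hand":1,"tx":0,"ty":0,"tz":2.7,"turn":0},
    {"hand":1,"tx":0,"ty":0,"tz":0,"turn":0},
    {"hand":1,"tx":0,"ty":0,"tz":0,"turn":0},
  ],
)

```text
time: 9.0
eef_pos: [533.5, -243.4, 192.1]
tcp_rot: [[-0.986, -0.164, -0.0], [-0.164, 0.986, -0.0], [0.0, -0.0, -1.0]]
ft_force: [0.0, -0.1, -0.4]
finger_gap: 9.7
finger_force: 25.0
```

```bash
python3 shot.py w7; python3 - <<'E'
from h import *
b=cv2.imread("pics/w7.png")
cv2.imwrite("pics/w7c.png",cv2.resize(b[80:230,160:360],(800,600),interpolation=cv2.INTER_CUBIC))
E
```

```text
9.0 [ 533.5 -243.4  192.1] [-1.639e-01  9.865e-01 -4.000e-04] [-0.18  0.35  0.62  1.86 -0.24  1.    2.28] 9.714689265170417 [ 0.  -0.1 -0.4]
```

View pics/w7c.png

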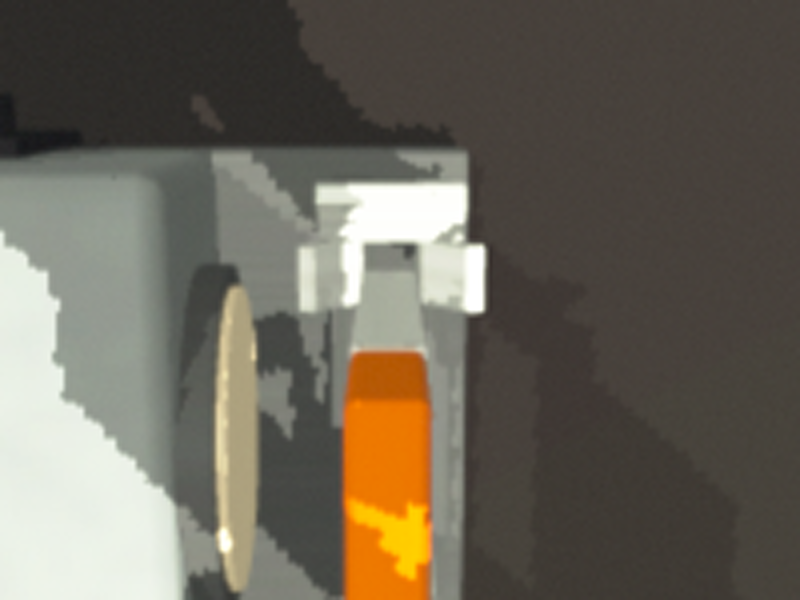

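The filter's lower end (crop 357–420, centre ≈389.5) sits over the mouth (lips 298–486, centre ≈392), so I shift +0.5 mm and lower.

Emit:
jog_arm(
  increments=[
    {"hand":1,"tx":0,"ty":0.05,"tz":0,"turn":0},
    {"hand":1,"tx":0,"ty":0,"tz":0.8,"turn":0},
    {"hand":1,"tx":0,"ty":0,"tz":0.8,"turn":0},
    {"hand":1,"tx":0,"ty":0,"tz":0.8,"turn":0},
    {"hand":1,"tx":0,"ty":0,"tz":0.8,"turn":0},
  ],
)

```text
time: 9.55
eef_pos: [533.1, -242.3, 158.6]
tcp_rot: [[-0.986, -0.164, -0.0], [-0.164, 0.986, 0.0], [0.0, 0.0, -1.0]]
ft_force: [-0.7, 0.9, -0.4]
finger_gap: 9.8
finger_force: 25.0
```

Emit:
jog_arm(
  increments=[
    {"hand":1,"tx":0,"ty":0,"tz":0.4,"turn":0},
    {"hand":1,"tx":0,"ty":0,"tz":0.4,"turn":0},
    {"hand":1,"tx":0,"ty":0,"tz":0.4,"turn":0},
    {"hand":1,"tx":0,"ty":0,"tz":0,"turn":0},
    {"hand":1,"tx":0,"ty":0,"tz":0,"turn":0},
  ],
)

```text
time: 10.05
eef_pos: [533.3, -242.5, 147.6]
tcp_rot: [[-0.986, -0.164, 0.0], [-0.164, 0.986, -0.0], [-0.0, -0.0, -1.0]]
ft_force: [-0.7, -0.5, -0.1]
finger_gap: 9.8
finger_force: 25.0
```

Emit:
jog_arm(
  increments=[
    {"hand":1,"tx":0,"ty":0,"tz":0.6,"turn":0},
    {"hand":1,"tx":0,"ty":0,"tz":0.6,"turn":0},
    {"hand":1,"tx":0,"ty":0,"tz":0.6,"turn":0},
    {"hand":1,"tx":0,"ty":0,"tz":0.6,"turn":0},
    {"hand":1,"tx":0,"ty":0,"tz":0.6,"turn":0},
  ],
)

```text
time: 10.55
eef_pos: [533.2, -242.5, 116.9]
tcp_rot: [[-0.986, -0.164, -0.0], [-0.164, 0.986, -0.0], [0.0, -0.0, -1.0]]
ft_force: [-0.2, 0.2, -1.4]
finger_gap: 9.9
finger_force: 25.0
```

Emit:
jog_arm(
  increments=[
    {"hand":1,"tx":0,"ty":0,"tz":0.3,"turn":0},
    {"hand":1,"tx":0,"ty":0,"tz":0.3,"turn":0},
    {"hand":1,"tx":0,"ty":0,"tz":0.2,"turn":0},
    {"hand":1,"tx":0,"ty":0,"tz":0.1,"turn":0},
    {"hand":1,"tx":0,"ty":0,"tz":0.1,"turn":0},
  ],
)

```text
time: 11.05
eef_pos: [533.3, -242.5, 107.5]
tcp_rot: [[-0.986, -0.164, 0.0], [-0.164, 0.986, -0.0], [-0.0, -0.0, -1.0]]
ft_force: [0.2, 0.1, -1.4]
finger_gap: 10.0
finger_force: 25.0
```

Emit:
jog_arm(
  increments=[
    {"hand":1,"tx":0,"ty":0,"tz":0.1,"turn":0},
    {"hand":1,"tx":0,"ty":0,"tz":0.1,"turn":0},
    {"hand":1,"tx":0,"ty":0,"tz":0.1,"turn":0},
    {"hand":1,"tx":0,"ty":0,"tz":0.05,"turn":0},
    {"hand":1,"tx":0,"ty":0,"tz":0,"turn":0},
  ],
)

```text
time: 11.55
eef_pos: [533.3, -242.5, 103.9]
tcp_rot: [[-0.986, -0.164, -0.0], [-0.164, 0.986, -0.0], [0.0, -0.0, -1.0]]
ft_force: [0.2, 0.2, -1.5]
finger_gap: 9.7
finger_force: 25.0
```

Emit:
jog_arm(
  increments=[
    {"hand":1,"tx":0,"ty":0,"tz":0.05,"turn":0},
    {"hand":1,"tx":0,"ty":0,"tz":0.05,"turn":0},
    {"hand":1,"tx":0,"ty":0,"tz":0,"turn":0},
    {"hand":1,"tx":0,"ty":0,"tz":0,"turn":0},
    {"hand":1,"tx":0,"ty":0,"tz":0,"turn":0},
  ],
)

```text
time: 12.05
eef_pos: [533.4, -242.6, 103.5]
tcp_rot: [[-0.986, -0.164, 0.0], [-0.164, 0.986, 0.0], [-0.0, 0.0, -1.0]]
ft_force: [-3.1, 1.3, 7.4]
finger_gap: 10.0
finger_force: 25.0
```

Contact came at 103.5 mm with about 8 N, just where seating was predicted. I release gently and rise.

Emit:
jog_arm(
  increments=[
    {"hand":0.7,"tx":0,"ty":0,"tz":0,"turn":0},
    {"hand":0.5,"tx":0,"ty":0,"tz":0,"turn":0},
    {"hand":0.4,"tx":0,"ty":0,"tz":0,"turn":0},
    {"hand":0.4,"tx":0,"ty":0,"tz":0,"turn":0},
    {"hand":0.4,"tx":0,"ty":0,"tz":0,"turn":0},
  ],
  grip_force=15,
)

```text
time: 12.55
eef_pos: [533.3, -242.5, 103.0]
tcp_rot: [[-0.986, -0.164, -0.0], [-0.164, 0.986, -0.0], [0.0, -0.0, -1.0]]
ft_force: [-0.2, -0.3, 0.5]
finger_gap: 28.3
finger_force: 0.0
```

Emit:
jog_arm(
  increments=[
    {"hand":0.4,"tx":0,"ty":0,"tz":-1,"turn":0},
    {"hand":0.4,"tx":0,"ty":0,"tz":-2,"turn":0},
    {"hand":0.4,"tx":0,"ty":0,"tz":-4,"turn":0},
    {"hand":0.4,"tx":0,"ty":0,"tz":-4,"turn":0},
    {"hand":0.4,"tx":0,"ty":0,"tz":0,"turn":0},
  ],
)

```text
time: 13.05
eef_pos: [535.3, -243.8, 218.6]
tcp_rot: [[-0.986, -0.164, 0.007], [-0.164, 0.986, -0.002], [-0.007, -0.003, -1.0]]
ft_force: [-0.3, -0.0, -0.2]
finger_gap: 27.9
finger_force: 0.0
```

```bash
python3 shot.py w8; python3 - <<'E'
from h import *
import pickle
s,p=pickle.load(open("pics/w8.pkl","rb"));w=cv2.imread("pics/w8.png")
b=np.hstack([cv2.resize(w[80:384],(400,238)),cv2.resize(w[90:290,180:340],(296,370))[:238]])
cv2.imwrite("pics/w8c.png",cv2.resize(w[60:360,120:400],(560,600)))
# predicted filter top corners if home, near and far ends at z=125
c=np.array([533.3,-242.5]);a=np.radians(9.4);x=np.array([np.cos(a),np.sin(a)]);y=np.array([-x[1],x[0]])
print(proj(p,[[*(c+i*45*x+j*5*y),125] for i in(-1,1) for j in(-1,1)]).round(1).tolist())
E
```

```text
13.05 [ 535.3 -243.8  218.6] [-0.1638  0.9865 -0.0027] [-0.19  0.32  0.64  1.84 -0.22  1.05  2.27] 27.905831865917058 [-0.3 -0.  -0.2]
[[253.4, 143.4], [266.5, 143.4], [253.6, 250.9], [265.5, 251.0]]
```

View pics/w8c.png

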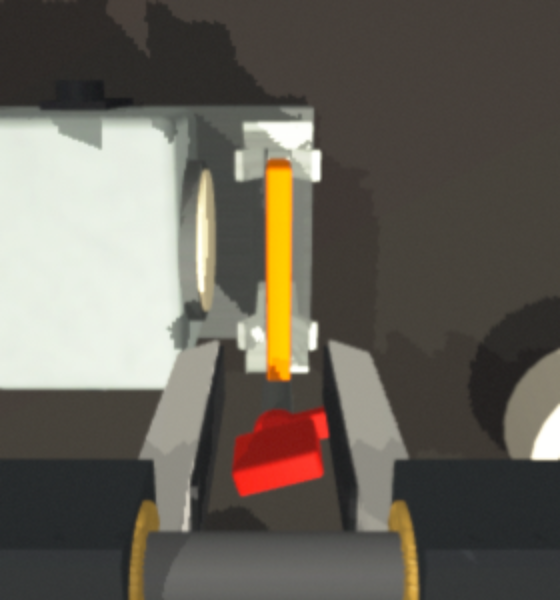

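The filter is seated: its top edge is at crop (266–291, 163–380), matching the prediction. The latch bar is at crop (280,460). I turn the tool to the latch's bearing.

Emit:
jog_arm(
  increments=[
    {"hand":0.3,"tx":0,"ty":0,"tz":0,"turn":0},
    {"hand":0.3,"tx":0,"ty":0,"tz":0,"turn":0.14},
    {"hand":0.3,"tx":0,"ty":0,"tz":0,"turn":0.14},
    {"hand":0.3,"tx":0,"ty":0,"tz":0,"turn":0.14},
    {"hand":0.3,"tx":0,"ty":0,"tz":0,"turn":0.14},
  ],
)

```text
time: 13.6
eef_pos: [532.5, -242.2, 211.9]
tcp_rot: [[-0.921, 0.39, -0.002], [0.39, 0.921, 0.0], [0.002, -0.001, -1.0]]
ft_force: [0.8, 0.3, -0.1]
finger_gap: 32.8
finger_force: 0.0
```

Emit:
jog_arm(
  increments=[
    {"hand":0.3,"tx":0,"ty":0,"tz":0,"turn":0.14},
    {"hand":0.3,"tx":0,"ty":0,"tz":0,"turn":0.14},
    {"hand":0.3,"tx":0,"ty":0,"tz":0,"turn":0.14},
    {"hand":0.3,"tx":0,"ty":0,"tz":0,"turn":0.14},
    {"hand":0.3,"tx":0,"ty":0,"tz":0,"turn":0.14},
  ],
)

```text
time: 14.1
eef_pos: [532.6, -242.3, 212.0]
tcp_rot: [[-0.453, 0.892, -0.002], [0.892, 0.453, 0.0], [0.001, -0.002, -1.0]]
ft_force: [0.2, 0.4, 0.6]
finger_gap: 32.8
finger_force: 0.0
```

Emit:
jog_arm(
  increments=[
    {"hand":0.3,"tx":0,"ty":0,"tz":0,"turn":0.06},
    {"hand":0.3,"tx":0,"ty":0,"tz":0,"turn":0},
    {"hand":0.3,"tx":0,"ty":0,"tz":0,"turn":0},
    {"hand":0.3,"tx":0,"ty":0,"tz":0,"turn":0},
    {"hand":0.3,"tx":0,"ty":0,"tz":0,"turn":0},
  ],
)

```text
time: 14.6
eef_pos: [533.1, -242.5, 212.9]
tcp_rot: [[-0.405, 0.914, -0.0], [0.914, 0.405, 0.0], [0.0, -0.0, -1.0]]
ft_force: [0.3, 0.4, -0.4]
finger_gap: 33.0
finger_force: 0.0
```

```bash
python3 shot.py w9; python3 - <<'E'
from h import *
import pickle
s,p=pickle.load(open("pics/w9.pkl","rb"));w=cv2.imread("pics/w9.png")
d=np.array([598.4,-231.8,149])-s["eef_pos"];print("tool delta",(s["tcp_rot"].T@d).round(1),np.degrees(np.arctan2(s["tcp_rot"][1,1],s["tcp_rot"][0,1])))
h=cv2.cvtColor(w,cv2.COLOR_BGR2HSV)
for c in blobs(w,"red",30): print(cv2.minAreaRect(c),cv2.contourArea(c))
b=np.radians(113.8);u=np.array([np.cos(b),np.sin(b)]);v=np.array([-u[1],u[0]]);c=np.array([598.4,-231.8])
print(proj(p,[[*(c+i*17*u+j*6*v),162] for i,j in((-1,-1),(-1,1),(1,1),(1,-1))]).round().tolist())
E
```

```text
14.6 [ 533.1 -242.5  212.9] [ 9.144e-01  4.049e-01 -2.000e-04] [-0.41  0.41  0.94  1.85 -0.38  1.07  1.1 ] 32.95230809092277 [ 0.3  0.4 -0.4]
tool delta [-16.6  64.   63.9] 23.883142320337853
((339.0, 220.5), (89.0, 32.0), 90.0) 1833.0
[[353.0, 265.0], [336.0, 265.0], [340.0, 220.0], [357.0, 220.0]]
```

Emit:
jog_arm(
  increments=[
    {"hand":0.3,"tx":-0.55,"ty":2.1,"tz":0,"turn":0},
    {"hand":0.3,"tx":-0.55,"ty":2.1,"tz":0,"turn":0},
    {"hand":0.3,"tx":-0.55,"ty":2.2,"tz":0,"turn":0},
    {"hand":0.3,"tx":0,"ty":0,"tz":0,"turn":0},
    {"hand":0.3,"tx":0,"ty":0,"tz":0,"turn":0},
  ],
)

```text
time: 15.15
eef_pos: [598.2, -231.9, 212.7]
tcp_rot: [[-0.404, 0.915, -0.001], [0.915, 0.404, -0.0], [-0.0, -0.001, -1.0]]
ft_force: [-0.3, 0.3, -0.4]
finger_gap: 32.9
finger_force: 0.0
```

```bash
python3 shot.py w10; python3 - <<'E'
from h import *
import pickle
s,p=pickle.load(open("pics/w10.pkl","rb"));w=cv2.imread("pics/w10.png")
d=np.array([598.4,-231.8,149])-s["eef_pos"];print("tool delta",(s["tcp_rot"].T@d).round(1))
c=blobs(w,"red",30)[0];h=cv2.cvtColor(w,cv2.COLOR_BGR2HSV)
m=np.zeros(w.shape[:2],np.uint8);cv2.drawContours(m,[c],-1,255,-1)
for v in range(*[int(f(c[:,0,1])) for f in(np.min,np.max)],6):
    x=np.where(m[v])[0];print(v,x.min(),x.max(),onplane(p,[((x.min()+x.max())/2,v)],162)[0].round(1) @ s["tcp_rot"][:,1]-s["eef_pos"]@s["tcp_rot"][:,1])
E
```

```text
15.15 [ 598.2 -231.9  212.7] [ 9.146e-01  4.044e-01 -8.000e-04] [-0.37  0.51  0.9   1.72 -0.44  1.12  1.08] 32.86655676087569 [-0.3  0.3 -0.4]
tool delta [ 0.   0.3 63.7]
0 487 489 135.47204001722253
6 484 487 134.5949481299441
12 483 485 134.1645680777475
18 481 484 133.86608403616833
24 480 483 133.8419797153599
30 479 511 142.49890777449275
36 479 511 143.10443510261348
42 479 511 143.7503985344281
48 480 511 144.57928178009
54 481 511 145.49962493267537
60 482 511 146.5114279921844
66 484 511 147.74658696923427
72 486 511 148.94130984259039
78 489 511 150.58274455102855
84 493 511 152.53899508393124
90 498 511 154.76962533760468
96 503 511 157.040691694972
```

```bash
python3 - <<'E'
from h import *
import pickle
s,p=pickle.load(open("pics/w10.pkl","rb"));w=cv2.imread("pics/w10.png")
c=blobs(w,"red",30,(200,130,320,330))[0];m=np.zeros(w.shape[:2],np.uint8);cv2.drawContours(m,[c],-1,255,-1)
for v in range(c[:,0,1].min(),c[:,0,1].max(),7):
    x=np.where(m[v])[0];P=onplane(p,[(x.min(),v),(x.max()+1,v)],162);print(v,x.min(),x.max(),((P-s["eef_pos"])@s["tcp_rot"][:,:2]).round(1).tolist())
E
```

```text
154 248 261 [[45.6, -4.4], [45.6, 4.6]]
161 247 261 [[41.1, -5.1], [41.1, 4.6]]
168 247 262 [[36.4, -5.2], [36.5, 5.3]]
175 247 262 [[31.8, -5.2], [31.8, 5.3]]
182 248 262 [[27.0, -4.6], [27.1, 5.4]]
189 248 262 [[22.3, -4.6], [22.3, 5.4]]
196 248 263 [[17.4, -4.6], [17.4, 6.1]]
203 245 267 [[12.5, -6.7], [12.5, 8.8]]
210 243 268 [[7.6, -8.1], [7.6, 9.5]]
217 246 265 [[2.6, -6.1], [2.6, 7.6]]
224 248 264 [[-2.5, -4.7], [-2.5, 6.9]]
231 247 264 [[-7.7, -5.5], [-7.6, 6.9]]
238 248 264 [[-12.9, -4.8], [-12.8, 7.0]]
```

The latch bar is aligned and centred within about 1 mm. I descend and grip it.

Emit:
jog_arm(
  increments=[
    {"hand":0.3,"tx":0,"ty":0.05,"tz":2,"turn":0},
    {"hand":0.3,"tx":0,"ty":0,"tz":2,"turn":0},
    {"hand":0.3,"tx":0,"ty":0,"tz":1.3,"turn":0},
    {"hand":0.3,"tx":0,"ty":0,"tz":1,"turn":0},
    {"hand":0.3,"tx":0,"ty":0,"tz":0,"turn":0},
  ],
)

```text
time: 15.7
eef_pos: [598.2, -231.4, 149.1]
tcp_rot: [[-0.404, 0.915, -0.001], [0.915, 0.404, 0.0], [0.001, -0.001, -1.0]]
ft_force: [-0.3, -0.2, -0.0]
finger_gap: 33.0
finger_force: 0.0
```

Emit:
jog_arm(
  increments=[
    {"hand":0.6,"tx":0,"ty":0,"tz":0,"turn":0},
    {"hand":0.8,"tx":0,"ty":0,"tz":0,"turn":0},
    {"hand":1,"tx":0,"ty":0,"tz":0,"turn":0},
    {"hand":1,"tx":0,"ty":0,"tz":0,"turn":0},
    {"hand":1,"tx":0,"ty":0,"tz":0,"turn":0},
  ],
  grip_force=12,
)

```text
time: 16.2
eef_pos: [597.6, -232.4, 150.7]
tcp_rot: [[-0.403, 0.915, -0.001], [0.915, 0.403, -0.0], [0.0, -0.001, -1.0]]
ft_force: [-10.5, -0.8, 9.1]
finger_gap: 11.7
finger_force: 12.0
```

Emit:
jog_arm(
  increments=[
    {"hand":1,"tx":0.03,"ty":-0.07,"tz":-0.2,"turn":0},
    {"hand":1,"tx":0,"ty":0,"tz":0,"turn":-0.05},
    {"hand":1,"tx":0,"ty":0,"tz":0,"turn":-0.08},
    {"hand":1,"tx":0,"ty":0,"tz":0,"turn":-0.08},
    {"hand":1,"tx":0,"ty":0,"tz":0,"turn":-0.08},
  ],
)

```text
time: 16.7
eef_pos: [597.2, -231.9, 151.6]
tcp_rot: [[-0.651, 0.759, -0.002], [0.759, 0.651, -0.0], [0.001, -0.002, -1.0]]
ft_force: [-4.1, -2.8, -10.1]
finger_gap: 12.0
finger_force: 12.0
```

Emit:
jog_arm(
  increments=[
    {"hand":1,"tx":0,"ty":0,"tz":0.1,"turn":-0.1},
    {"hand":1,"tx":0,"ty":0,"tz":0,"turn":-0.1},
    {"hand":1,"tx":0,"ty":0,"tz":0,"turn":-0.1},
    {"hand":1,"tx":0,"ty":0,"tz":0,"turn":-0.1},
    {"hand":1,"tx":0,"ty":0,"tz":0,"turn":-0.1},
  ],
)

```text
time: 17.2
eef_pos: [597.2, -232.1, 151.5]
tcp_rot: [[-0.935, 0.354, -0.001], [0.354, 0.935, -0.0], [0.001, -0.001, -1.0]]
ft_force: [-7.5, -1.1, 5.3]
finger_gap: 12.0
finger_force: 12.0
```

Emit:
jog_arm(
  increments=[
    {"hand":1,"tx":0,"ty":0,"tz":0,"turn":-0.1},
    {"hand":1,"tx":0,"ty":0,"tz":0,"turn":-0.1},
    {"hand":1,"tx":0,"ty":0,"tz":0,"turn":-0.1},
    {"hand":1,"tx":0,"ty":0,"tz":0,"turn":-0.1},
    {"hand":1,"tx":0,"ty":0,"tz":0,"turn":-0.08},
  ],
)

```text
time: 17.7
eef_pos: [597.1, -232.3, 151.5]
tcp_rot: [[-0.993, -0.118, -0.001], [-0.118, 0.993, -0.0], [0.001, -0.0, -1.0]]
ft_force: [-7.9, -1.7, 4.6]
finger_gap: 12.1
finger_force: 12.0
```

Emit:
jog_arm(
  increments=[
    {"hand":1,"tx":0,"ty":0,"tz":0,"turn":0},
    {"hand":1,"tx":0,"ty":0,"tz":0,"turn":0},
    {"hand":1,"tx":0,"ty":0,"tz":0,"turn":0},
    {"hand":1,"tx":0,"ty":0,"tz":0,"turn":0},
    {"hand":1,"tx":0,"ty":0,"tz":0,"turn":0},
  ],
)

```text
time: 18.2
eef_pos: [597.1, -232.3, 151.5]
tcp_rot: [[-0.993, -0.114, -0.001], [-0.114, 0.993, -0.0], [0.001, -0.0, -1.0]]
ft_force: [-8.0, -1.8, 4.5]
finger_gap: 11.5
finger_force: 12.0
```

```bash
python3 - <<'E'
from h import *
s=state();print(s["torque"],s["ft_force"],s["qpos"].round(2),s["eef_pos"],np.degrees(np.arctan2(s["tcp_rot"][1,1],s["tcp_rot"][0,1])))
E
```

```text
[-0.43830441  1.9019057   0.02910596] [-8.04303304 -1.83750854  4.49595729] [-0.12  0.48  0.53  1.77 -0.28  0.97  2.2 ] [ 597.13948173 -232.28615671  151.47484235] 96.54858709102561
```

The latch is at ≈1.52 rad. I release it and retreat upward.

Emit:
jog_arm(
  increments=[
    {"hand":0.5,"tx":0,"ty":0,"tz":0,"turn":0},
    {"hand":0.3,"tx":0,"ty":0,"tz":0,"turn":0},
    {"hand":0.3,"tx":0,"ty":0,"tz":0,"turn":0},
    {"hand":0.3,"tx":0,"ty":0,"tz":0,"turn":0},
    {"hand":0.3,"tx":0,"ty":0,"tz":0,"turn":0},
  ],
)

```text
time: 18.7
eef_pos: [598.3, -231.4, 151.0]
tcp_rot: [[-0.993, -0.115, 0.0], [-0.115, 0.993, -0.0], [-0.0, -0.0, -1.0]]
ft_force: [-1.2, -0.9, 0.1]
finger_gap: 32.8
finger_force: 0.0
```

Emit:
jog_arm(
  increments=[
    {"hand":0.3,"tx":0,"ty":0,"tz":-1,"turn":0},
    {"hand":0.3,"tx":0,"ty":0,"tz":-2,"turn":0},
    {"hand":0.3,"tx":0,"ty":0,"tz":-3,"turn":0},
    {"hand":0.3,"tx":0,"ty":0,"tz":-3,"turn":0},
    {"hand":0.3,"tx":0,"ty":0,"tz":-3,"turn":0},
  ],
)

```text
time: 19.2
eef_pos: [598.0, -231.6, 273.0]
tcp_rot: [[-0.993, -0.115, 0.0], [-0.115, 0.993, -0.0], [-0.0, -0.0, -1.0]]
ft_force: [0.4, -0.2, -0.1]
finger_gap: 33.1
finger_force: 0.0
```

Emit:
jog_arm(
  increments=[
    {"hand":0.3,"tx":0,"ty":0,"tz":0,"turn":0},
    {"hand":0.3,"tx":0,"ty":0,"tz":0,"turn":0},
    {"hand":0.3,"tx":0,"ty":0,"tz":0,"turn":0},
    {"hand":0.3,"tx":0,"ty":0,"tz":0,"turn":0},
    {"hand":0.3,"tx":0,"ty":0,"tz":0,"turn":0},
  ],
)

```text
time: 19.7
eef_pos: [597.9, -231.4, 270.3]
tcp_rot: [[-0.993, -0.115, -0.001], [-0.115, 0.993, 0.0], [0.001, 0.0, -1.0]]
ft_force: [-0.4, 0.5, 0.1]
finger_gap: 33.0
finger_force: 0.0
```

```bash
python3 shot.py w11; python3 - <<'E'
from h import *
import pickle
s,p=pickle.load(open("pics/w11.pkl","rb"));w=cv2.imread("pics/w11.png")
c=np.array([533.3,-242.5]);a=np.radians(9.4);x=np.array([np.cos(a),np.sin(a)]);y=np.array([-x[1],x[0]])
print("pred filter near top corners",proj(p,[[*(c-45*x+j*5*y),125] for j in(-1,1)]).round(1).tolist())
print("pred latch arm tip",proj(p,[[*(c+(66-42)*x+j*6*y),134] for j in(-1,1)]).round(1).tolist(),"pivot",proj(p,[[*(c+66*x),162]]).round(1).tolist())
for n in("orange","red"):
  for b in blobs(w,n,150): print(n,cv2.boundingRect(b),cv2.minAreaRect(b)[1:])
cv2.imwrite("pics/fin.png",cv2.resize(w[60:360,120:400],(560,600)))
t=get_image("top");q=camera_params("top")
for n in("blue","green"):
  for b in blobs(t,n): print(n,cv2.minAreaRect(b)[0],cv2.boundingRect(b))
E
```

```text
19.7 [ 597.9 -231.4  270.3] [-1.148e-01  9.934e-01  2.000e-04] [-0.16  0.37  0.57  1.65 -0.21  1.19  2.15] 33.04559451466949 [-0.4  0.5  0.1]
pred filter near top corners [[244.8, 63.5], [256.3, 62.9]]
pred latch arm tip [[247.7, 144.7], [261.2, 144.0]] pivot [[256.7, 198.1]]
orange (203, 370, 93, 14) ((13.0, 92.0), 90.0)
orange (324, 310, 17, 69) ((68.18272399902344, 15.123234748840332), 88.53119659423828)
orange (174, 310, 16, 69) ((14.105180740356445, 68.30902099609375), 2.7927021980285645)
orange (443, 363, 47, 21) ((20.0, 46.0), 90.0)
red (245, 144, 22, 73) ((72.0, 21.0), 90.0)
blue (62.102928161621094, 261.20635986328125) (30, 221, 65, 82)
blue (186.4617462158203, 163.52757263183594) (179, 151, 13, 25)
green (227.4499969482422, 178.14999389648438) (223, 166, 10, 25)
```

```bash
python3 - <<'E'
from h import *
from rig import job
w=cv2.imread("pics/w11.png");h=cv2.cvtColor(w,cv2.COLOR_BGR2HSV)[50:144,230:275]
m=cv2.inRange(h,(9,150,150),(26,255,255));ys,xs=np.where(m);ok=len(ys)>300 and abs(ys.min()+50-63)<5 and abs(np.median(xs)+230-251)<6
print(ys.min()+50,np.median(xs)+230,len(ys),ok)
if ok: print(job.close_job())
E
```

```text
64 252.0 929 True
the job is handed in; nothing more can be done
None
```

The amber filter is seated on the floor of the lamp's holder, the latch is turned over its top to about 1.52 rad, the blue and green filters stayed where they were, and the job is handed in (no verdict was returned).

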